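# Balance the centrifuge rotor

### The arm

A 6-joint arm with a two-finger parallel gripper is mounted at the origin on a cart in front of the work surface, level with it; the furniture and walls round the work are solid. World frame = base frame: x ahead of the robot, y to its left, z up, the work surface at z = 0. Lengths are in m, angles in degrees, forces in N, time in s.
With the tool pointing down it reaches from about 0.4 to 0.825 m from the base axis. Payload 7 kg.
Tool frame: the origin (TCP) lies midway between the tips of the shut fingers; the grasp point (between the pads) lies 19 mm behind it; z points along the fingers, x is the direction in which the jaws open and shut, and the axes are right-handed (so a half turn about z gives the same grasp; the last joint's range is limited). The gripper opens to 88 mm and grips with 3 to 60 N. Pads are 19 mm wide; open, the fingers measure 130 mm over their backs; the gripper's body (78 mm by 193 mm) begins 47 mm behind the grasp point.
Start: joints at [-58.035, 20.546, 0.682, 0, -70.136, -16.507], TCP at [0.18, -0.651, 0.227] pointing down, gripper open.
Joint ranges: [-176.03, 176.03], [-82.01, 121.73], [-58.28, 71.71], [-173.87, 95.51], [-174.79, -0.11], [-173.66, 173.66]. Speed limits (degrees/s): [136.94, 136.94, 172.46, 180, 180, 180].

### API

Orientations are given as [roll, pitch, yaw] about the fixed x, y, z axes, in that order (R = Rz(yaw) Ry(pitch) Rx(roll)).
In Python, from plant import ctrl, vision, nets gives the robot as it stands.
- The arm moves only by the shell command python3 -m jog 'ROWS'. ROWS is text: rows parted by semicolons, each of 7 numbers parted by spaces: the turn, a rotation vector about the tool's x, y, z in units of 0.1 rad (1.0 is 0.1 rad), then the shift along the tool's x, y, z in units of 4 cm (1.0 is 4 cm), then the opening, from -1 (shut) to 1 (fully open). In form: rx ry rz x y z jaw; .... A call has 1 to 8 rows; each row shifts and turns the commanded pose from where the row before left it, along the tool's axes as they then stand; what a row does not reach is not made up. A row lasts 1/8 s, in which the tool goes at most 62.5 mm and 10.7 degrees, less where a joint would pass 70% of its speed; a pose out of reach is approached as far as the arm can. A call with a number of a shift or a turn outside -1 to 1 is refused whole. A call with a gripper value outside its range is refused whole. The fingers move at their own pace and stop on an object; the grip force is fixed at half the most. Time passes only in rows, so rows that do not move let the fingers close. It gives the time, the measured TCP pose, the force and the opening at its end, in the units of the state.
- ctrl.get_obs(): the state, without advancing time (a new reading comes with each control period).
- vision.snapshot(name): name is "scene" or "side" or "wrist"; returns (picture, depth): 384x512x3 uint8, red, green, blue; 384x512 float32, m along the optical axis (not along the pixel's ray), 0 where there is no reading.
- vision.camera_info(name): a dict with "camera_matrix" (3x3 intrinsics, pixels), "camera_from_world" (4x4, takes a point from world to camera coordinates); the wrist camera has in their place "tool_from_camera" (4x4, takes a point from camera to tool coordinates, whose origin is the TCP and whose axes are the tool frame's). Camera axes: x right, y down, z forward; pixel columns grow to the right and rows downward; lengths in m; the calibration is good to about 2 mm. The wrist camera is an equidistant fisheye: a pixel r from the principal point sees the ray r / f radians off the axis. A picture is of the moment at which its call begins: read the wrist's pose just before it. camera_info takes no time and is no camera call.
- ctrl.close_job(): hands the job in, once; it reports no verdict.
Trained networks look in the newest picture that a camera, given by its name, has taken for a name from the list of things; names that differ only in an ending like _2 or _b are one class to them, and where a whole thing is asked for, a point or a joint stands for the part that bears it (a point fixed in the world has none). Each returns a list of dicts, best first, with "score" (0 to 1); they miss things now and then, are a little off and sometimes report something else, mostly with a low value. They report only what shows in the picture. A call takes as long as a camera call.
- nets.boxes_of(target, camera): "location" ([x, y, z] in m, in world coordinates, good to about 4 mm: the middle of the surface that is visible of it).
The state is a dict: "clock": time; "joint_pos": joint angles; "qvel": joint speeds; "tau": joint torques, N m; "tool_pos": TCP position; "orientation": TCP orientation; "force": force on the tool from outside, world axes, zero at the start; "moment": the same for the moment, N m; "opening": finger opening in m.
Only numpy, scipy, OpenCV 4.12 (cv2) and the standard library are available. Lean on these libraries where they do the work, as an engineer would, in place of code of your own. Each camera call takes 0.05 s, during which the arm holds its last target.

### The job

Balance the centrifuge rotor for its run. Three of its six buckets already hold three different kinds of tube: take the three tubes out of the rack and set each, upright and right to the bottom, into the bucket straight across the hub from the loaded tube of its own kind. Leave the loaded tubes where they are, do not disturb the beaker or the timer, and let go of everything.

Things in the scene. Friction and masses are not known exactly. Their poses are not given: they have to be found in the camera images.
- rotor: Fixed aluminium swing-out rotor on a stand: six upright buckets 60 deg apart, axes 75 mm from the hub axis; over all 193 mm wide. Bucket: mouth 80 mm above the worktop, 38 mm wide, a funnel down to a 24 mm bore (from 62 mm down), floor at 16 mm. Hub nut top 88 mm. Origin: hub axis at worktop height; x axis points through a bucket. Every second bucket is loaded; the one across from it is empty.
- rack: Blue steel tube rack, 68 x 188 x 88 mm, fixed, long side along its y axis; origin: centre of its underside. The three tubes to be moved stand in its front (-x) row 60 mm apart, in any order. Holes 22 mm square; top bars 81 mm, end plates 88 mm, tube undersides 4 mm above the worktop.
- tall_new: To be moved, about 22 g, upright in the rack at the start. Tall push-cap tube: glass test tube 18 mm in diameter with a smooth white push-on cap, 139 mm tall in all. Origin: centre of its underside, z up along the tube.
- ribbed_new: To be moved, about 22 g, upright in the rack at the start. Screw-cap tube: glass test tube 18 mm in diameter with a red ribbed screw cap 20 mm wide, 127 mm tall in all. Origin: centre of its underside, z up along the tube.
- flat_new: To be moved, about 22 g, upright in the rack at the start. Flat-cap tube: clear conical centrifuge tube 17 mm in diameter with a wide grey flat-topped screw cap 26 mm wide (the cap takes up the top 16 mm), 118 mm tall in all, the shortest of the three kinds. Origin: centre of its underside, z up along the tube.
- tall_loaded: Already in a bucket of the rotor, loose, standing upright in the bucket's middle; stays there. The same kind as tall_new: tall push-cap tube: glass test tube 18 mm in diameter with a smooth white push-on cap, 139 mm tall in all. Origin: centre of its underside (on the bucket floor).
- ribbed_loaded: Already in a bucket of the rotor, loose, standing upright in the bucket's middle; stays there. The same kind as ribbed_new: screw-cap tube: glass test tube 18 mm in diameter with a red ribbed screw cap 20 mm wide, 127 mm tall in all. Origin: centre of its underside (on the bucket floor).
- flat_loaded: Already in a bucket of the rotor, loose, standing upright in the bucket's middle; stays there. The same kind as flat_new: flat-cap tube: clear conical centrifuge tube 17 mm in diameter with a wide grey flat-topped screw cap 26 mm wide (the cap takes up the top 16 mm), 118 mm tall in all, the shortest of the three kinds. Origin: centre of its underside (on the bucket floor).
- beaker: Bystander: small empty clear beaker, 54 mm wide, 71 mm tall, standing loose on the worktop. Origin: centre of its underside.
- timer: Bystander: white digital timer lying on its back, 70 x 64 x 17 mm, loose on the worktop. Origin: centre of its underside.

How it is judged:
By the outcome, as a careful person would: the job done as asked, in the order asked, and still so for the second after the job is handed in, with the robot touching nothing.
It also fails if it takes over 83 s, if anything falls off the work surface, if the arm or the gripper's body presses on something with over 40 N, if the wrist force passes 120 N, or if a joint passes its speed limit or range.

## Working session

There is one attempt and no reset: what is moved stays moved. The work goes in short steps, Python scripts to look and compute and a shell command to move; the robot and the scene stay as the last step left them, time stands still between calls to the robot, and variables do not carry over. Pictures are saved under pics/ and viewed, and the job is handed in when it is done.

```bash
ls; mkdir -p pics; cat > h.py <<'E'
import numpy as np,cv2
from plant import ctrl,vision,nets
def snap(n,f):
    p,d=vision.snapshot(n); cv2.imwrite('pics/'+f,cv2.cvtColor(p,cv2.COLOR_RGB2BGR)); return p,d
def pts(n,d):
    i=vision.camera_info(n);K=np.array(i['camera_matrix']);T=np.linalg.inv(np.array(i['camera_from_world']))
    v,u=np.mgrid[:d.shape[0],:d.shape[1]]
    X=np.stack([(u-K[0,2])/K[0,0]*d,(v-K[1,2])/K[1,1]*d,d,np.ones_like(d)],-1)
    return (X@T.T)[...,:3]
E
python3 - <<'E'
from h import *
for n in ['scene','side']:
    p,d=snap(n,n+'0.png'); np.save(n+'0.npy',d)
    print(n,np.round(np.linalg.inv(np.array(vision.camera_info(n)['camera_from_world'])),3)[:3,3])
    for t in ['rotor','rack','tall_new','ribbed_new','flat_new','beaker','timer']:
        print(t,[(round(r['score'],2),np.round(r['location'],3).tolist()) for r in nets.boxes_of(t,n)][:4])
print(ctrl.get_obs())
E
```

```text
pics
scene [-0.002  0.748  0.859]
rotor [(0.69, [0.507, 0.141, 0.061])]
rack [(0.75, [0.511, -0.227, 0.039])]
tall_new []
ribbed_new []
flat_new [(0.63, [0.501, -0.334, 0.098]), (0.44, [0.394, 0.337, 0.017])]
beaker [(0.93, [0.437, -0.09, 0.046])]
timer [(0.62, [0.394, 0.337, 0.012])]
side [ 0.488 -1.056  0.534]
rotor [(0.82, [0.511, 0.089, 0.058])]
rack [(0.73, [0.529, -0.357, 0.064])]
tall_new [(0.49, [0.51, -0.229, 0.127])]
ribbed_new [(0.66, [0.513, -0.284, 0.119]), (0.24, [0.524, 0.199, 0.116]), (0.16, [0.511, 0.092, 0.058])]
flat_new [(0.63, [0.506, -0.349, 0.109])]
beaker [(0.96, [0.439, -0.121, 0.045])]
timer [(0.56, [0.396, 0.318, 0.016])]
{'clock': 0.8, 'joint_pos': array([-5.80359063e+01,  2.05443144e+01,  6.82428301e-01, -5.81247556e-04,
       -7.01359631e+01, -1.65065714e+01]), 'qvel': array([ 0.06857943,  0.04818283,  0.01297102, -0.10537916,  0.00866053,
       -0.05051751]), 'tau': array([ 4.09322296e-03, -5.82286620e+01,  2.93287790e+01,  7.00218827e+00,
        1.26060244e-02, -3.26280860e-05]), 'tool_pos': array([ 0.17988047, -0.6505693 ,  0.22658609]), 'orientation': array([1.79998865e+02, 1.90678359e-03, 1.05457325e+02]), 'force': array([-0.03740118,  0.3184161 , -0.75757469]), 'moment': array([-0.01447306,  0.01442609,  0.00284626]), 'opening': 0.0878880656665681}
```

View pics/scene0.png

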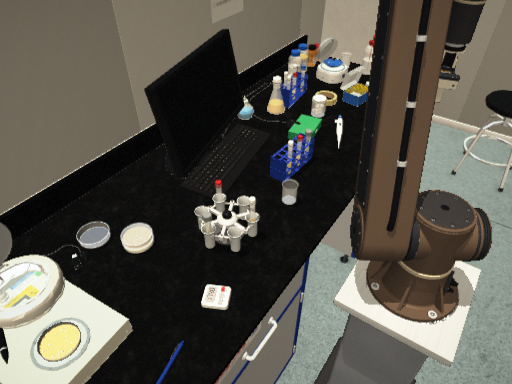

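View pics/side0.png

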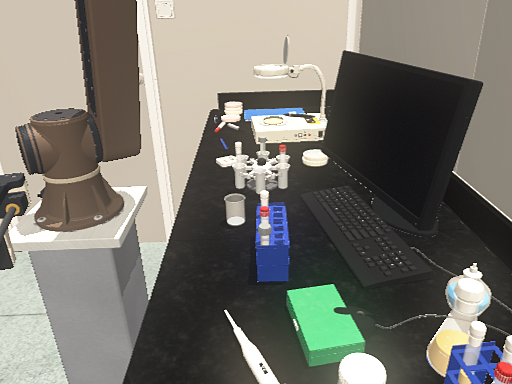

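```bash
python3 - <<'E'
from h import *
a=cv2.imread('pics/scene0.png');b=cv2.imread('pics/side0.png')
def c(im,x0,y0,x1,y1,w,h): return cv2.resize(im[y0:y1,x0:x1],(w,h),interpolation=cv2.INTER_CUBIC)
o=np.vstack([np.hstack([c(a,180,170,280,260,400,300),c(a,250,120,350,210,400,300)]),np.hstack([c(b,220,125,320,200,400,300),c(b,220,180,320,290,400,300)])])
cv2.imwrite('pics/z0.png',o)
for n in ['scene','side']:
    d=np.load(n+'0.npy');P=pts(n,d)
    m=(P[...,0]>.38)&(P[...,0]<.64)&(P[...,1]>.0)&(P[...,1]<.3)&(P[...,2]>.1)
    print(n); 
    k,l,s,ce=cv2.connectedComponentsWithStats(m.astype(np.uint8))
    for i in range(1,k):
        if s[i,4]>5:
            q=P[l==i]; print('rotor tube',ce[i].round(),s[i,4],np.median(q,0).round(3),q[:,2].max().round(3))
    m=(P[...,0]>.4)&(P[...,0]<.62)&(P[...,1]>-.45)&(P[...,1]<-.12)&(P[...,2]>.093)
    k,l,s,ce=cv2.connectedComponentsWithStats(m.astype(np.uint8))
    for i in range(1,k):
        if s[i,4]>5:
            q=P[l==i]; print('rack tube',ce[i].round(),s[i,4],np.median(q,0).round(3),q.min(0).round(3),q.max(0).round(3))
    for nm,(y0,y1) in dict(rotor=(0,.3),rack=(-.45,-.13)).items():
      m=(P[...,0]>.38)&(P[...,0]<.64)&(P[...,1]>y0)&(P[...,1]<y1)&(P[...,2]>.07)&(P[...,2]<.095)
      q=P[m];print(nm,len(q),q.min(0).round(3),q.max(0).round(3),cv2.minAreaRect(q[:,:2].astype(np.float32)*1000))
      np.save(f'{n}_{nm}.npy',q)
E
```

```text
scene
rotor tube [218. 187.] 94 [0.573 0.092 0.129] 0.147
rotor tube [252. 205.] 115 [0.444 0.105 0.133] 0.157
rotor tube [207. 218.] 109 [0.519 0.21  0.131] 0.139
rack tube [308. 134.] 61 [ 0.505 -0.333  0.118] [ 0.493 -0.354  0.094] [ 0.518 -0.324  0.127]
rack tube [299. 141.] 66 [ 0.507 -0.275  0.118] [ 0.499 -0.287  0.093] [ 0.518 -0.269  0.135]
rack tube [290. 147.] 75 [ 0.508 -0.214  0.122] [ 0.502 -0.225  0.094] [ 0.521 -0.209  0.145]
rotor 743 [0.428 0.032 0.07 ] [0.605 0.226 0.095] ((515.5455932617188, 131.47117614746094), (170.70172119140625, 190.6826171875), 55.26660919189453)
rack 395 [ 0.487 -0.363  0.07 ] [ 0.562 -0.167  0.095] ((526.047119140625, -264.73541259765625), (193.31631469726562, 71.31912994384766), 87.26334381103516)
side
rotor tube [262. 141.] 76 [0.523 0.197 0.125] 0.136
rotor tube [238. 151.] 112 [0.448 0.092 0.128] 0.156
rotor tube [282. 152.] 98 [0.577 0.081 0.125] 0.145
rack tube [264. 217.] 465 [ 0.509 -0.287  0.12 ] [ 0.495 -0.353  0.093] [ 0.522 -0.214  0.143]
rotor 529 [0.429 0.031 0.07 ] [0.603 0.223 0.095] ((518.751708984375, 126.41509246826172), (173.51467895507812, 180.391845703125), 55.435977935791016)
rack 975 [ 0.488 -0.363  0.07 ] [ 0.562 -0.168  0.095] ((525.444091796875, -265.26763916015625), (193.32186889648438, 68.37444305419922), 87.88318634033203)
```

View pics/z0.png

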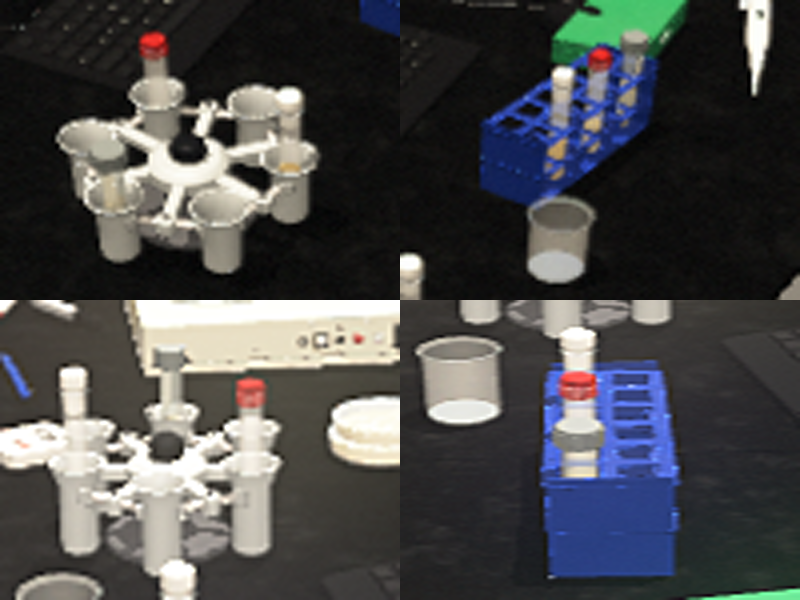

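```bash
python3 -m jog '0 0 -1 0 0 -1 1; 0 0 -1 0 0 -0.8 1; 0 0 -1 0 0 0 1; 0 0 -1 0 0 0 1; 0 0 -1 0 0 0 1; 0 0 -1 0 0 0 1; 0 0 -1 0 0 0 1; 0 0 -1 0 0 0 1'; python3 -m jog '0 0 -1 0 0 0 1; 0 0 -1 0 0 0 1; 0 0 -1 0 0 0 1; 0 0 -1 0 0 0 1; 0 0 -0.01 0 0 0 1;0 0 0 0 0 0 1'
python3 - <<'E'
from h import *
for n in ['scene','side']:
    d=np.load(n+'0.npy');P=pts(n,d)
    m=(P[...,0]>.3)&(P[...,0]<1.0)&(P[...,1]>-.5)&(P[...,1]<.35)&(P[...,2]>.16)&(P[...,2]<.6)
    q=P[m]; print(n,q.min(0).round(3),q.max(0).round(3))
    for y in np.arange(-.45,.35,.1):
        r=q[abs(q[:,1]-y)<.05]
        if len(r): print(round(y,2),len(r),np.percentile(r[:,0],[0,2,10]).round(3))
E
```

```text
clock: 1.8
tool_pos: [0.1799, -0.6506, 0.2986]
orientation: [-180.0, 0.0, 151.5]
force: [0.5, 0.5, 0.7]
opening: 0.0874
clock: 2.55
tool_pos: [0.1799, -0.6506, 0.2986]
orientation: [-180.0, 0.0, 174.1]
force: [-0.0, 0.8, 0.1]
opening: 0.0876
scene [ 0.702 -0.366  0.16 ] [0.886 0.128 0.404]
-0.35 623 [0.806 0.81  0.818]
-0.25 1097 [0.78  0.788 0.797]
-0.15 1289 [0.755 0.764 0.773]
-0.05 1547 [0.732 0.739 0.748]
0.05 1829 [0.709 0.716 0.725]
0.15 955 [0.702 0.706 0.715]
side [ 0.703 -0.369  0.16 ] [0.891 0.122 0.4  ]
-0.35 4562 [0.805 0.812 0.82 ]
-0.25 3947 [0.781 0.789 0.798]
-0.15 2902 [0.756 0.764 0.773]
-0.05 2203 [0.733 0.739 0.749]
0.05 1718 [0.704 0.714 0.724]
0.15 332 [0.703 0.705 0.712]
```

```bash
python3 -m jog '0 0 -1 0 0 0 1; 0 0 -0.03 -0.8 0.9 0 1; 0 0 0 -0.8 0.9 0 1; 0 0 0 -0.8 0.9 0 1; 0 0 0 -0.8 0.9 0 1; 0 0 0 -0.8 0.9 0 1; 0 0 0 -0.8 0.9 0 1; 0 0 0 -0.8 0.9 0 1'; python3 -m jog '0 0 0 -0.8 0.9 0 1; 0 0 0 -0.8 0.9 0 1; 0 0 0 -0.8 0.9 0 1; 0 0 0 0 0 0 1;0 0 0 0 0 0 1'
python3 - <<'E'
from h import *
o=ctrl.get_obs();print(o['clock'],o['tool_pos'],o['orientation'])
p,d=snap('wrist','w1.png');np.save('w1.npy',d)
i=vision.camera_info('wrist');print(i)
E
```

```text
clock: 3.55
tool_pos: [0.4041, -0.3967, 0.2989]
orientation: [-180.0, 0.0, -179.9]
force: [0.4, 0.3, -0.4]
opening: 0.0879
clock: 4.18
tool_pos: [0.4988, -0.2896, 0.2986]
orientation: [-180.0, -0.0, -179.8]
force: [-0.9, -0.6, 0.4]
opening: 0.0877
4.175 [ 0.49884297 -0.28960462  0.29857142] [-1.79997258e+02 -1.01480968e-02 -1.79839550e+02]
{'camera_matrix': array([[297.31863964,   0.        , 257.21086087],
       [  0.        , 297.31863964, 193.68439844],
       [  0.        ,   0.        ,   1.        ]]), 'tool_from_camera': array([[ 9.99999989e-01, -1.42273237e-04,  4.47162085e-05,
         6.75106229e-05],
       [ 1.25165890e-04,  9.63686289e-01,  2.67036929e-01,
        -7.18384162e-02],
       [-8.10846054e-05, -2.67036920e-01,  9.63686296e-01,
        -1.57968692e-01],
       [ 0.00000000e+00,  0.00000000e+00,  0.00000000e+00,
         1.00000000e+00]])}
```

View pics/w1.png

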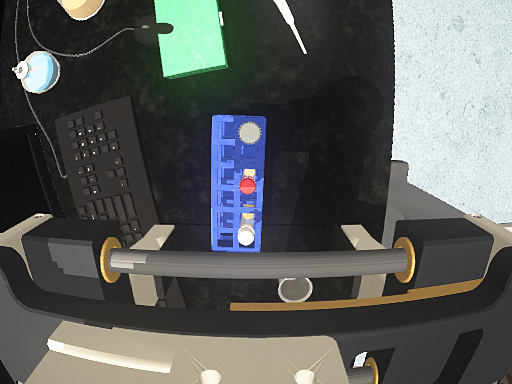

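```bash
cat >> h.py <<'E'
from scipy.spatial.transform import Rotation as R
def wT(o):
    T=np.eye(4);T[:3,:3]=R.from_euler('xyz',o['orientation'],degrees=True).as_matrix();T[:3,3]=o['tool_pos']
    return T@np.array(vision.camera_info('wrist')['tool_from_camera'])
def wray(u,v):
    K=np.array(vision.camera_info('wrist')['camera_matrix']);a,b=(np.asarray(u)-K[0,2])/K[0,0],(np.asarray(v)-K[1,2])/K[1,1]
    r=np.hypot(a,b)+1e-9; return np.stack([np.sin(r)*a/r,np.sin(r)*b/r,np.cos(r)],-1)
def wplane(T,u,v,z):
    D=wray(u,v)@T[:3,:3].T; s=(z-T[2,3])/D[...,2]; return T[:3,3]+D*s[...,None]
def wpts(T,d):
    v,u=np.mgrid[:d.shape[0],:d.shape[1]];c=wray(u,v);X=c*(d/c[...,2])[...,None]
    return X@T[:3,:3].T+T[:3,3]
E
python3 - <<'E'
from h import *
o=ctrl.get_obs();T=wT(o);d=np.load('w1.npy');P=wpts(T,d)
m=(P[...,0]>.4)&(P[...,0]<.62)&(P[...,1]>-.45)&(P[...,1]<-.15)&(P[...,2]>.11)&(P[...,2]<.16)
k,l,s,ce=cv2.connectedComponentsWithStats(m.astype(np.uint8))
for i in range(1,k):
    if s[i,4]>5:
        q=P[l==i]; z=np.percentile(q[:,2],90);t=q[q[:,2]>z-.006];print(s[i],ce[i].round(1),z.round(4),cv2.minEnclosingCircle((t[:,:2]*1000).astype(np.float32)),q.mean(0).round(4))
q=P[(P[...,0]>.45)&(P[...,0]<.6)&(P[...,1]>-.4)&(P[...,1]<-.15)&(P[...,2]>.07)&(P[...,2]<.1)]
print(q.min(0),q.max(0),cv2.minAreaRect((q[:,:2]*1000).astype(np.float32)))
for u,v,z in [(250,132,.122),(248,185,.131),(246,237,.143)]: print(wplane(T,u,v,z).round(4))
# rotor fit from side/scene
from scipy.optimize import least_squares
for n in ['scene','side']:
    P=pts(n,np.load(n+'0.npy'));q=P[(P[...,0]>.38)&(P[...,0]<.65)&(P[...,1]>0)&(P[...,1]<.28)&(P[...,2]>.074)&(P[...,2]<.084)][:,:2]
    def f(p):
        a=p[2]+np.arange(6)*np.pi/3;c=np.stack([p[0]+.075*np.cos(a),p[1]+.075*np.sin(a)],-1)
        e=np.linalg.norm(q[:,None]-c,axis=2).min(1)-.0175
        return e
    q=q[np.linalg.norm(q-[.514,.13],axis=1)>.05]
    r=least_squares(f,[.514,.13,np.radians(25)],loss='soft_l1',f_scale=.002);print(n,len(q),r.x[:2].round(4),np.degrees(r.x[2]).round(2),np.median(abs(f(r.x))))
E
```

```text
[238 122  24  23 411] [249.5 132.6] 0.1227 ((507.2380676269531, -339.9530334472656), 13.148030281066895) [ 0.5072 -0.3401  0.1214]
[239 175  18  19 267] [247.6 184.2] 0.1314 ((509.35504150390625, -280.61456298828125), 10.137691497802734) [ 0.5093 -0.2821  0.1283]
[238 222  17  24 310] [245.9 233.6] 0.1416 ((511.9615478515625, -220.37808227539062), 9.443148612976074) [ 0.5115 -0.2238  0.134 ]
[ 0.48747858 -0.36042623  0.07022654] [ 0.56293718 -0.1733732   0.09995561] ((525.2725830078125, -266.6563720703125), (187.05026245117188, 69.1130599975586), 87.74237823486328)
[ 0.5066 -0.3408  0.122 ]
[ 0.5088 -0.2818  0.131 ]
[ 0.5112 -0.2233  0.143 ]
scene 402 [0.5166 0.1302] 24.7 0.0019004858609227328
side 293 [0.5164 0.1298] 24.59 0.0022101543018920033
```

```bash
python3 -m jog '0 0 0 -0.16 0.87 0 0.2; 0 0 0 -0.17 0.86 0 0.2; 0 0 0 0 0 1 0.2; 0 0 0 0 0 1 0.2; 0 0 0 0 0 1 0.2; 0 0 0 0 0 0 0.2'; python3 - <<'E'
from h import *
o=ctrl.get_obs();print(o['clock'],o['tool_pos'],o['orientation'])
p,d=snap('wrist','w2.png');T=wT(o);P=wpts(T,d)
m=(P[...,0]>.4)&(P[...,0]<.62)&(P[...,1]>-.45)&(P[...,1]<-.15)&(P[...,2]>.11)&(P[...,2]<.15)
k,l,s,ce=cv2.connectedComponentsWithStats(m.astype(np.uint8))
for i in range(1,k):
    if s[i,4]>5:
        q=P[l==i]; z=np.percentile(q[:,2],90);t=q[q[:,2]>z-.006];print(s[i],z.round(4),cv2.minEnclosingCircle((t[:,:2]*1000).astype(np.float32)))
E
```

```text
clock: 4.97
tool_pos: [0.5093, -0.2211, 0.1761]
orientation: [180.0, -0.3, -180.0]
force: [-0.3, -0.3, 0.4]
opening: 0.0528
4.975 [ 0.5093351  -0.22111516  0.17614148] [ 179.95157458   -0.32617539 -179.95926972]
[ 241   33   37   37 1017] 0.1226 ((507.9164123535156, -339.3609924316406), 13.265344619750977)
[242 118  29  29 640] 0.1314 ((510.3650207519531, -279.58447265625), 10.21540641784668)
[240 196  27  36 761] 0.1416 ((512.1609497070312, -220.41943359375), 9.44779109954834)
```

View pics/w2.png

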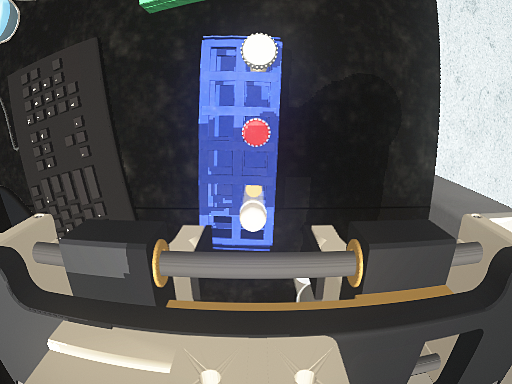

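```bash
python3 -m jog '0 0 0 0 0 0.8 0.2; 0 0 0 0 0 0.7 0.2; 0 0 0 0 0 0.7 0.2; 0 0 0 0 0 0 0.2; 0 0 0 0 0 0 0.2';
```

```text
clock: 5.65
tool_pos: [0.5133, -0.221, 0.0928]
orientation: [-180.0, 0.2, -179.8]
force: [0.1, 0.2, -0.0]
opening: 0.0524
```

```bash
python3 -m jog '0 0 0 0 0 0 -1; 0 0 0 0 0 0 -1; 0 0 0 0 0 0 -1; 0 0 0 0 0 0 -1; 0 0 0 0 0 0 -1; 0 0 0 0 0 0 -1';
```

```text
clock: 6.4
tool_pos: [0.5119, -0.2205, 0.0907]
orientation: [-180.0, -0.0, -179.8]
force: [-0.8, -0.9, 1.6]
opening: 0.0177
```

```bash
python3 -m jog '0 0 0 0 0 -0.8 -1; 0 0 0 0 0 -0.9 -1; 0 0 0 0 0 -0.9 -1; 0 0 0 0 0 -0.9 -1; 0 0 0 0 0 -0.9 -1; 0 0 0 -0.1 0.8 0 -1; 0 0 0 -0.15 1 0 -1; 0 0 0 -0.2 1 0 -1'; python3 -m jog '0 0 0 -0.25 1 0 -1; 0 0 0 -0.25 1 0 -1; 0 0 0 -0.25 1 0 -1; 0 0 0 -0.25 1 0 -1; 0 0 0 -0.25 1 0 -1; 0 0 0 -0.12 1 0 -1; 0 0 0 0 0.75 0 -1; 0 0 0 0 0 0 -1'; python3 - <<'E'
from h import *
snap('scene','s3.png'); snap('side','d3.png')
o=ctrl.get_obs();print(o['clock'],o['tool_pos'],o['orientation'],o['opening'])
snap('wrist','w3.png')
a=cv2.imread('pics/s3.png')[80:260,150:350];b=cv2.imread('pics/d3.png')[60:240,180:380]
cv2.imwrite('pics/z3.png',cv2.resize(np.hstack([a,b]),(800,360),interpolation=cv2.INTER_CUBIC))
E
```

```text
clock: 7.4
tool_pos: [0.5294, -0.1074, 0.2665]
orientation: [180.0, 0.0, -179.9]
force: [0.9, 0.1, -0.6]
opening: 0.0176
clock: 8.4
tool_pos: [0.5833, 0.1636, 0.2658]
orientation: [-180.0, -0.1, -179.7]
force: [0.2, -0.7, -0.5]
opening: 0.0174
8.5 [0.58329283 0.16182046 0.26617767] [-1.79977651e+02 -4.09157201e-02 -1.79784851e+02] 0.017258027702559815
```

View pics/z3.png

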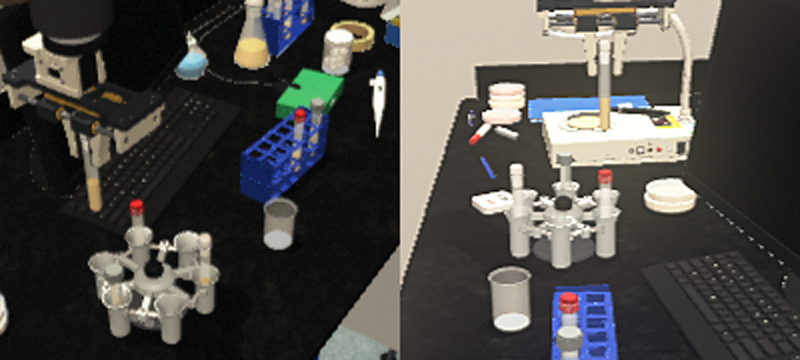

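View pics/w3.png

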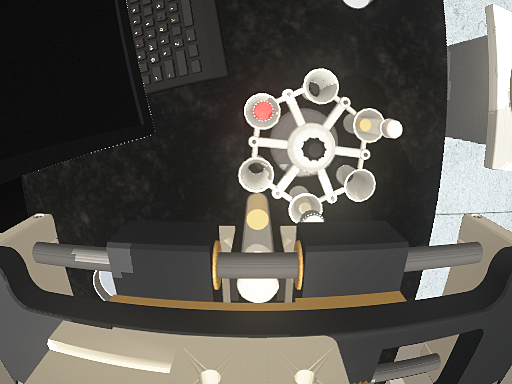

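```bash
cat > rot.py <<'E'
from h import *
from scipy.optimize import least_squares
o=ctrl.get_obs();p,d=vision.snapshot('wrist');T=wT(o);P=wpts(T,d)
print(o['clock'],o['tool_pos'],o['orientation'],wplane(T,311,148,.088))
q=P[(P[...,0]>.38)&(P[...,0]<.65)&(P[...,1]>0)&(P[...,1]<.28)&(P[...,2]>.076)&(P[...,2]<.084)][:,:2]
q=q[np.linalg.norm(q-[.5165,.13],axis=1)>.05]
def f(p):
    a=p[2]+np.arange(6)*np.pi/3;c=np.stack([p[0]+.075*np.cos(a),p[1]+.075*np.sin(a)],-1)
    return np.linalg.norm(q[:,None]-c,axis=2).min(1)-.018
r=least_squares(f,[.5165,.13,np.radians(24.65)],loss='soft_l1',f_scale=.002)
print(len(q),r.x[:2].round(4),np.degrees(r.x[2]).round(2),np.median(abs(f(r.x))))
E
python3 rot.py
```

```text
8.55 [0.58338092 0.16135999 0.26637791] [-1.79985958e+02 -2.28053302e-02 -1.79827705e+02] [0.52163335 0.12814586 0.088     ]
1703 [0.5167 0.1304] 24.8 0.0013145616428553962
```

```bash
python3 -m jog '0 0 0 -0.03 0 0.7 -1; 0 0 0 0 0 0.7 -1; 0 0 0 0 0 0.7 -1; 0 0 0 0 0 0.6 -1; 0 0 0 0 0 0.5 -1; 0 0 0 0 0 0.4 -1; 0 0 0 0 0 0.4 -1; 0 0 0 0 0 0 -1'
```

```text
clock: 9.6
tool_pos: [0.5841, 0.1612, 0.1054]
orientation: [-179.9, -0.1, -179.9]
force: [0.4, 0.5, 0.1]
opening: 0.0172
```

```bash
python3 -m jog '0 0 0 0 0 0.08 -1; 0 0 0 0 0 0 -1; 0 0 0 0 0 0 -0.1;0 0 0 0 0 0 -0.1;0 0 0 0 0 0 -0.1;0 0 0 0 0 0 -0.1'; python3 - <<'E'
from h import *
o=ctrl.get_obs();p,d=snap('wrist','w4.png')
snap('side','d4.png')
a=cv2.imread('pics/d4.png')[60:240,180:380];b=cv2.imread('pics/w4.png')
cv2.imwrite('pics/z4.png',np.hstack([cv2.resize(a,(400,360)),cv2.resize(b,(400,360))]))
E
```

```text
clock: 10.35
tool_pos: [0.5848, 0.1618, 0.1034]
orientation: [180.0, 0.0, -179.8]
force: [0.1, -0.6, -0.6]
opening: 0.0392
```

View pics/z4.png

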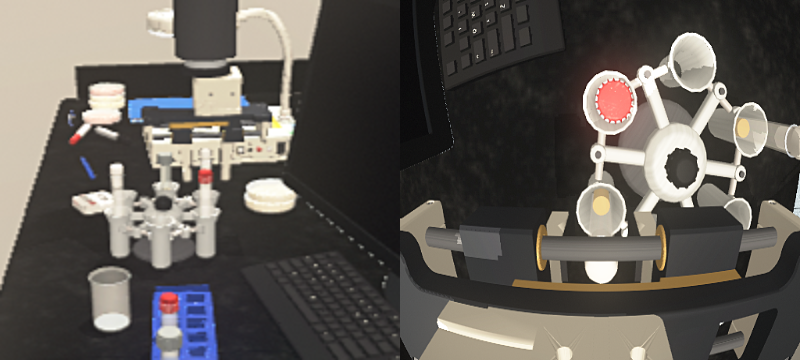

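```bash
python3 -m jog '0 0 0 0 0 -0.7 -0.1; 0 0 0 0 0 -0.9 -0.1; 0 0 0 0 0 -0.9 0; 0 0 0 0 0 -0.9 0.2; 0 0 0 0 0 -0.6 0.2; 0 0 0 0.18 -0.85 0 0.2; 0 0 0 0.2 -1 0 0.2; 0 0 0 0.2 -1 0 0.2';python3 -m jog '0 0 0 0.2 -1 0 0.2; 0 0 0 0.2 -1 0 0.2; 0 0 0 0.2 -1 0 0.2; 0 0 0 0.2 -1 0 0.2; 0 0 0 0.2 -1 0 0.2; 0 0 0 0.2 -1 0 0.2; 0 0 0 0.2 -1 0 0.2; 0 0 0 0.1 -1 0 0.2'; python3 -m jog '0 0 0 0 -0.2 0 0.2; 0 0 0 0 0 0 0.2'; python3 - <<'E'
from h import *
o=ctrl.get_obs();print(o['clock'],o['tool_pos'],o['orientation'])
p,d=snap('wrist','w5.png');T=wT(o);P=wpts(T,d)
m=(P[...,0]>.4)&(P[...,0]<.62)&(P[...,1]>-.45)&(P[...,1]<-.15)&(P[...,2]>.11)&(P[...,2]<.15)
k,l,s,ce=cv2.connectedComponentsWithStats(m.astype(np.uint8))
for i in range(1,k):
    if s[i,4]>5:
        q=P[l==i]; z=np.percentile(q[:,2],90);t=q[q[:,2]>z-.006];print(s[i],z.round(4),cv2.minEnclosingCircle((t[:,:2]*1000).astype(np.float32)))
snap('side','d5.png');snap('scene','s5.png')
a=cv2.imread('pics/s5.png')[80:260,150:350];b=cv2.imread('pics/d5.png')[60:240,180:380]
cv2.imwrite('pics/z5.png',cv2.resize(np.hstack([a,b]),(800,360),interpolation=cv2.INTER_CUBIC))
P=pts('side',vision.snapshot('side')[1])
q=P[(abs(P[...,0]-.585)<.02)&(abs(P[...,1]-.162)<.02)&(P[...,2]>.1)];print('tall placed',len(q),q.mean(0),q[:,2].max())
E
```

```text
clock: 11.45
tool_pos: [0.5615, 0.0467, 0.2634]
orientation: [180.0, 0.0, -179.8]
force: [-0.3, -0.2, -0.1]
opening: 0.0526
clock: 12.45
tool_pos: [0.5024, -0.2738, 0.2636]
orientation: [-180.0, 0.0, -179.8]
force: [0.7, -0.8, -0.1]
opening: 0.0526
clock: 12.7
tool_pos: [0.5027, -0.2808, 0.2631]
orientation: [180.0, -0.0, -179.9]
force: [0.2, 0.2, -0.5]
opening: 0.0527
12.7 [ 0.5026828  -0.28079634  0.26312347] [ 1.79987967e+02 -2.04260772e-02 -1.79901615e+02]
[239 113  27  27 516] 0.1227 ((507.8985900878906, -339.68023681640625), 13.401762008666992)
[241 174  20  22 324] 0.1314 ((509.795654296875, -279.8663024902344), 10.237302780151367)
tall placed 53 [0.58656578 0.15627714 0.13778254] 0.15448222665419736
```

View pics/z5.png

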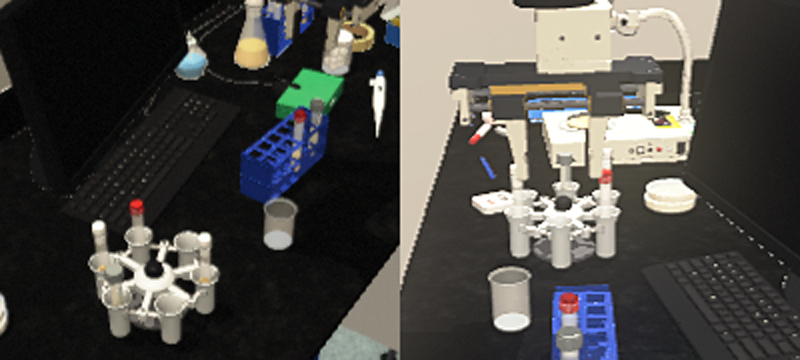

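```bash
python3 -m jog '0 0 0 -0.17 0.01 0.7 0.2; 0 0 0 0 0 0.8 0.2; 0 0 0 0 0 0.8 0.2; 0 0 0 0 0 0.8 0.2; 0 0 0 0 0 0.7 0.2; 0 0 0 0 0 0.53 0.2; 0 0 0 0 0 0 0.2; 0 0 0 0 0 0 0.2'; python3 -m jog '0 0 0 0 0 0 -1; 0 0 0 0 0 0 -1; 0 0 0 0 0 0 -1; 0 0 0 0 0 0 -1; 0 0 0 0 0 0 -1; 0 0 0 0 0 0 -1';
```

```text
clock: 13.9
tool_pos: [0.5105, -0.2798, 0.0912]
orientation: [-180.0, 0.1, -179.8]
force: [-0.3, -0.2, 0.5]
opening: 0.0523
clock: 14.65
tool_pos: [0.5097, -0.2802, 0.0903]
orientation: [-180.0, -0.0, -179.8]
force: [-0.0, 0.1, 1.7]
opening: 0.0172
```

```bash
python3 -m jog '0 0 0 0 0 -0.8 -1; 0 0 0 0 0 -0.9 -1; 0 0 0 0 0 -0.9 -1; 0 0 0 0 0 -0.9 -1; 0 0 0 0 0 -0.9 -1; 0 0 0 0.1 0.8 -0.1 -1; 0 0 0 0.1 1 0 -1; 0 0 0 0.1 1 0 -1'; python3 -m jog '0 0 0 0.12 1 0 -1; 0 0 0 0.12 1 0 -1; 0 0 0 0.12 1 0 -1; 0 0 0 0.12 1 0 -1; 0 0 0 0.12 1 0 -1; 0 0 0 0.12 1 0 -1; 0 0 0 0.12 1 0 -1;0 0 0 0.12 1 0 -1'; python3 -m jog '0 0 0 0.1 0.55 0 -1; 0 0 0 0.12 0 0 -1; 0 0 0 0 0 0 -1; 0 0 0 0 0 0 -1';python3 rot.py
```

```text
clock: 15.65
tool_pos: [0.497, -0.1671, 0.2701]
orientation: [180.0, 0.0, -179.9]
force: [-0.0, 0.7, -0.4]
opening: 0.0172
clock: 16.65
tool_pos: [0.4575, 0.1531, 0.2702]
orientation: [180.0, 0.0, -179.8]
force: [0.4, -0.1, -0.1]
opening: 0.0174
clock: 17.15
tool_pos: [0.4492, 0.1731, 0.2703]
orientation: [180.0, 0.0, -179.9]
force: [-0.3, -0.0, 0.2]
opening: 0.0174
17.15 [0.44919183 0.17305967 0.27026289] [ 1.79992251e+02  1.05153405e-02 -1.79869487e+02] [0.3868195  0.14040059 0.088     ]
1638 [0.5168 0.1304] 24.81 0.0013980290617265096
```

```bash
python3 -m jog '0 0 0 -0.16 0.01 0.5 -1; 0 0 0 0 0 0.7 -1; 0 0 0 0 0 0.7 -1; 0 0 0 0 0 0.7 -1; 0 0 0 0 0 0.6 -1; 0 0 0 0 0 0.5 -1; 0 0 0 0 0 0.3 -1; 0 0 0 0 0 0 -1'; python3 -m jog '0 0 0 0 0 0.17 -1; 0 0 0 0 0 0 -1; 0 0 0 0 0 0 -1; 0 0 0 0 0 0 -0.1;0 0 0 0 0 0 -0.1;0 0 0 0 0 0 -0.1;0 0 0 0 0 0 -0.1'
```

```text
clock: 18.2
tool_pos: [0.4554, 0.1736, 0.1097]
orientation: [-179.9, -0.1, -179.9]
force: [0.7, 0.1, -0.4]
opening: 0.0173
clock: 19.08
tool_pos: [0.4555, 0.1742, 0.1034]
orientation: [180.0, 0.0, -179.8]
force: [-0.5, 0.4, -0.7]
opening: 0.039
```

```bash
python3 -m jog '0 0 0 0 0 -0.7 -0.1; 0 0 0 0 0 -0.9 -0.1; 0 0 0 0 0 -0.9 0; 0 0 0 0 0 -0.9 0.2; 0 0 0 0 0 -0.7 0.2; 0 0 0 -0.1 -0.9 0 0.2; 0 0 0 -0.1 -1 0 0.2; 0 0 0 -0.1 -1 0 0.2';python3 -m jog '0 0 0 -0.1 -1 0 0.2; 0 0 0 -0.1 -1 0 0.2; 0 0 0 -0.1 -1 0 0.2; 0 0 0 -0.1 -1 0 0.2; 0 0 0 -0.1 -1 0 0.2; 0 0 0 -0.1 -1 0 0.2; 0 0 0 -0.1 -1 0 0.2; 0 0 0 -0.1 -1 0 0.2'; python3 -m jog '0 0 0 -0.1 -1 0 0.2; 0 0 0 -0.1 -0.94 0 0.2; 0 0 0 0 0 0 0.2;0 0 0 0 0 0 0.2';python3 - <<'E'
from h import *
o=ctrl.get_obs();print(o['clock'],o['tool_pos'],o['orientation'])
p,d=snap('wrist','w6.png');T=wT(o);P=wpts(T,d)
m=(P[...,0]>.4)&(P[...,0]<.62)&(P[...,1]>-.45)&(P[...,1]<-.15)&(P[...,2]>.11)&(P[...,2]<.15)
k,l,s,ce=cv2.connectedComponentsWithStats(m.astype(np.uint8))
for i in range(1,k):
    if s[i,4]>5:
        q=P[l==i]; z=np.percentile(q[:,2],90);t=q[q[:,2]>z-.006];print(s[i],z.round(4),cv2.minEnclosingCircle((t[:,:2]*1000).astype(np.float32)))
snap('side','d6.png');_,d=snap('scene','s6.png')
a=cv2.imread('pics/s6.png')[80:260,150:350];b=cv2.imread('pics/d6.png')[60:240,180:380]
cv2.imwrite('pics/z6.png',cv2.resize(np.hstack([a,b]),(800,360),interpolation=cv2.INTER_CUBIC))
P=pts('scene',d)
for x,y in [(.585,.162),(.4555,.174)]:
  q=P[(abs(P[...,0]-x)<.025)&(abs(P[...,1]-y)<.025)&(P[...,2]>.1)];print('placed',len(q),q.mean(0),q[:,2].max())
E
```

```text
clock: 20.08
tool_pos: [0.4678, 0.0572, 0.2675]
orientation: [180.0, 0.0, -179.8]
force: [-0.3, -0.3, 0.9]
opening: 0.0528
clock: 21.08
tool_pos: [0.5008, -0.263, 0.2673]
orientation: [180.0, 0.0, -179.8]
force: [0.8, 0.5, -0.8]
opening: 0.0527
clock: 21.58
tool_pos: [0.5088, -0.3391, 0.267]
orientation: [180.0, -0.0, -179.9]
force: [-0.4, -0.2, -0.7]
opening: 0.0523
21.575 [ 0.50880066 -0.33911276  0.26696125] [ 1.79975857e+02 -3.83996634e-02 -1.79862644e+02]
[246 168  25  26 496] 0.1226 ((507.44500732421875, -339.9193115234375), 13.333244323730469)
placed 114 [0.58045152 0.1664898  0.13190657] 0.15744243188809803
placed 109 [0.45181947 0.17835396 0.12817725] 0.14684455827654697
```

View pics/z6.png

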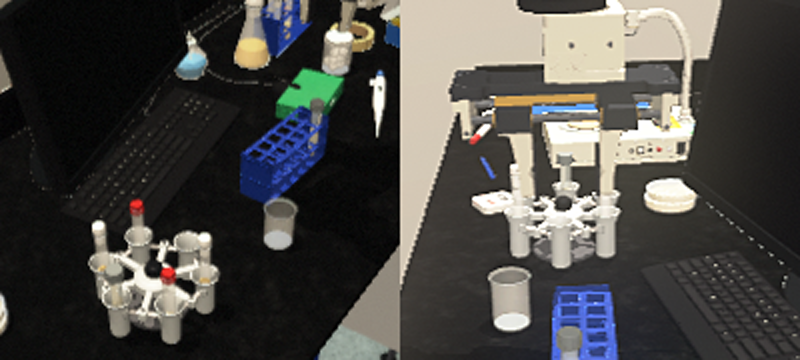

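```bash
python3 -m jog '0 0 0 0.03 -0.01 0.7 0.2; 0 0 0 0 0 0.8 0.2; 0 0 0 0 0 0.8 0.2; 0 0 0 0 0 0.8 0.2; 0 0 0 0 0 0.7 0.2; 0 0 0 0 0 0.52 0.2; 0 0 0 0 0 0 0.2; 0 0 0 0 0 0 0.2'; python3 -m jog '0 0 0 0 0 0 -1; 0 0 0 0 0 0 -1; 0 0 0 0 0 0 -1; 0 0 0 0 0 0 -1; 0 0 0 0 0 0 -1; 0 0 0 0 0 0 -1';
```

```text
clock: 22.72
tool_pos: [0.5086, -0.3396, 0.0957]
orientation: [-180.0, 0.1, -179.8]
force: [-0.8, -0.5, 0.3]
opening: 0.0528
clock: 23.48
tool_pos: [0.5081, -0.3398, 0.0949]
orientation: [-180.0, 0.0, -179.8]
force: [-0.1, 0.3, 4.4]
opening: 0.0247
```

```bash
python3 -m jog '0 0 0 0 0 -0.6 -1; 0 0 0 0 0 -0.9 -1; 0 0 0 0 0 -0.9 -1; 0 0 0 0 0 -0.9 -1; 0 0 0 0 0 -0.9 -1; 0 0 0 0 0.8 -0.2 -1; 0 0 0 0 1 0 -1; 0 0 0 0 1 0 -1'; python3 -m jog '0 0 0 0 1 0 -1; 0 0 0 0 1 0 -1; 0 0 0 0 1 0 -1; 0 0 0 0 1 0 -1; 0 0 0 -0.05 1 0 -1; 0 0 0 0 1 0 -1; 0 0 0 0 0.7 0 -1;0 0 0 0 0.4 0 -1'; python3 -m jog '0 0 0 0 0 0 -1; 0 0 0 0 0 0 -1; 0 0 0 0 0 0 -1'; python3 - <<'E'
from h import *
snap('wrist','w7.png');_,d=snap('side','d7.png')
a=cv2.imread('pics/d7.png')[60:240,180:380];b=cv2.imread('pics/w7.png')
cv2.imwrite('pics/z7.png',np.hstack([cv2.resize(a,(400,360)),cv2.resize(b,(400,360))]))
P=pts('side',d)
q=P[(abs(P[...,0]-.51)<.03)&(abs(P[...,1]-.055)<.03)&(P[...,2]>.14)&(P[...,2]<.27)]
for z in np.arange(.15,.27,.02):
    r=q[abs(q[:,2]-z)<.01]
    if len(r): print(round(z,2),len(r),r.mean(0).round(4),np.ptp(r[:,0]).round(3))
print(q[:,2].min(),ctrl.get_obs()['tool_pos'])
E
```

```text
clock: 24.48
tool_pos: [0.5072, -0.2266, 0.2702]
orientation: [180.0, -0.0, -179.9]
force: [0.1, -0.6, -0.6]
opening: 0.0255
clock: 25.48
tool_pos: [0.5084, 0.0576, 0.2702]
orientation: [180.0, -0.0, -179.8]
force: [-0.5, -0.0, -0.1]
opening: 0.0249
clock: 25.85
tool_pos: [0.5086, 0.0556, 0.2706]
orientation: [-180.0, -0.0, -179.9]
force: [-1.1, -0.6, 0.0]
opening: 0.0254
0.19 23 [0.508  0.0516 0.1918] 0.011
0.21 42 [0.5075 0.0498 0.2106] 0.014
0.23 42 [0.508  0.0496 0.2304] 0.014
0.25 48 [0.5077 0.0498 0.2503] 0.017
0.27 27 [0.5074 0.0503 0.265 ] 0.017
0.18090683110501826 [0.50867611 0.05569433 0.27056985]
```

View pics/z7.png

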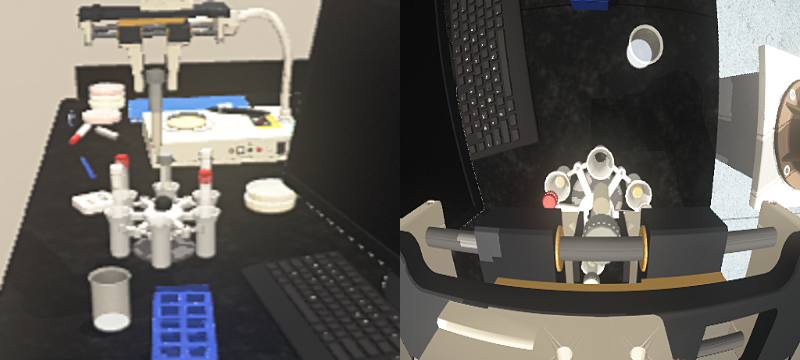

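```bash
python3 -m jog '0 0 0 -0.03 0 0.5 -1; 0 0 0 0 0 0.7 -1; 0 0 0 0 0 0.7 -1; 0 0 0 0 0 0.7 -1; 0 0 0 0 0 0.6 -1; 0 0 0 0 0 0.4 -1; 0 0 0 0 0 0.3 -1; 0 0 0 0 0 0 -1'; python3 -m jog '0 0 0 0 0 0.16 -1; 0 0 0 0 0 0 -1; 0 0 0 0 0 0 -1; 0 0 0 0 0 0 -0.05;0 0 0 0 0 0 -0.05;0 0 0 0 0 0 -0.05;0 0 0 0 0 0 -0.05'
```

```text
clock: 26.95
tool_pos: [0.5095, 0.0559, 0.1139]
orientation: [-180.0, -0.1, -179.8]
force: [-0.1, 0.9, -0.2]
opening: 0.0254
clock: 27.82
tool_pos: [0.5099, 0.0563, 0.1082]
orientation: [-180.0, 0.0, -179.8]
force: [0.3, 0.3, -0.5]
opening: 0.0416
```

Now retreat up and away, then check.

```bash
python3 -m jog '0 0 0 0 0 -0.5 -0.05; 0 0 0 0 0 -0.9 -0.05; 0 0 0 0 0 -0.9 0; 0 0 0 0 0 -0.9 0.2; 0 0 0 0 0 -0.9 0.2; 0 0 0 0 -0.7 -0.5 0.2; 0 0 0 0 -1 0 0.2; 0 0 0 0 -1 0 0.2';python3 -m jog '0 0 0 0 -1 0 0.2; 0 0 0 0 -1 0 0.2; 0 0 0 0 -0.6 0 0.2; 0 0 0 0 0 0 0.2; 0 0 0 0 0 0 0.2';python3 - <<'E'
from h import *
_,ds=snap('side','d8.png');_,dc=snap('scene','s8.png')
a=cv2.imread('pics/s8.png')[160:265,170:310];b=cv2.imread('pics/d8.png')[120:225,200:340]
cv2.imwrite('pics/z8.png',cv2.resize(np.hstack([a,b]),(800,300),interpolation=cv2.INTER_CUBIC))
for n,d in [('scene',dc),('side',ds)]:
  P=pts(n,d)
  for k in range(6):
    t=np.radians(24.75+60*k);x,y=.5167+.075*np.cos(t),.1303+.075*np.sin(t)
    q=P[(np.hypot(P[...,0]-x,P[...,1]-y)<.025)&(P[...,2]>.1)]
    if len(q):print(n,k,len(q),np.round([x,y],3),q.mean(0).round(3),q[:,2].max().round(4))
  for t in ['beaker','timer']: print(t,[np.round(r['location'],3) for r in nets.boxes_of(t,n)][:1])
E
```

```text
clock: 28.82
tool_pos: [0.5101, -0.0525, 0.2925]
orientation: [180.0, 0.0, -179.8]
force: [1.0, 0.2, -0.0]
opening: 0.0527
clock: 29.45
tool_pos: [0.5104, -0.1554, 0.2921]
orientation: [180.0, -0.0, -179.8]
force: [0.2, -0.1, -0.9]
opening: 0.0526
scene 0 110 [0.585 0.162] [0.581 0.166 0.133] 0.1589
scene 1 108 [0.524 0.205] [0.52  0.208 0.127] 0.138
scene 2 109 [0.455 0.174] [0.452 0.178 0.128] 0.1474
scene 3 254 [0.449 0.099] [0.454 0.1   0.414] 0.6522
scene 4 93 [0.51  0.056] [0.506 0.06  0.126] 0.1377
scene 5 93 [0.578 0.087] [0.574 0.091 0.127] 0.1467
beaker [array([0.516, 0.212, 0.121])]
timer [array([0.397, 0.338, 0.015])]
side 0 69 [0.585 0.162] [0.584 0.157 0.138] 0.1543
side 1 76 [0.524 0.205] [0.523 0.198 0.122] 0.1359
side 2 63 [0.455 0.174] [0.457 0.17  0.128] 0.1449
side 3 112 [0.449 0.099] [0.448 0.093 0.128] 0.1548
side 4 103 [0.51  0.056] [0.509 0.05  0.121] 0.1356
side 5 97 [0.578 0.087] [0.576 0.081 0.124] 0.1436
beaker [array([ 0.438, -0.121,  0.045])]
timer [array([0.395, 0.314, 0.016])]
```

View pics/z8.png

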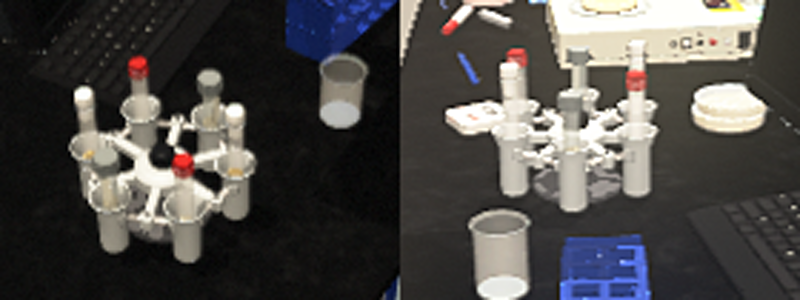

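```bash
python3 -c "
from plant import ctrl
print(ctrl.close_job())"
```

```text
the job is handed in; nothing more can be done
None
```

I moved all three tubes from the rack into the buckets straight across the hub from the loaded tube of their own kind. I then let go, backed the arm away and handed the job in at about 29.5 s.

- **Seating:** In the last side view the placed tubes' top heights match their loaded partners within about 1 mm: 154 and 155 mm for the tall pair, 145 and 144 for the ribbed, 136 and 136 for the flat. Each tube stands upright within a few mm of its bucket centre.
- **Bystanders:** The side view found the beaker where it started. The timer reads 4 mm from its first reading in that view but within 3 mm in the scene view. I take that as measurement scatter, since the arm never went near the timer.
- **Checks that disagreed:** In the final scene view the network reported the beaker at the loaded flat tube's position. The picture shows the beaker standing where it was. The arm also blocked the depth reading of the loaded tall tube in that view, but the side view shows it in place.

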